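Switch on the fork drive and hold the sound shutter half open

ROBOT

A 6-joint arm with a two-finger parallel gripper is mounted at the origin on the work surface. World frame = base frame: x ahead of the robot, y to its left, z up, the work surface at z = 0. Lengths are in m, angles in rad, forces in N, time in s.
With the tool pointing down it reaches from about 0.225 to 0.875 m from the base axis. Payload 3.4 kg.
Tool frame: the origin (TCP) lies between the finger pads; the fingertips stand 11 mm ahead of it and the grasp point (between the pads) lies 8 mm behind it; z points along the fingers, y is the line along which they close (so a half turn about z gives the same grasp; the last joint's range is limited). The gripper opens to 85 mm and grips with 20 to 120 N. Pads are 22 mm wide; open, the fingers measure 114 mm over their backs; the gripper's body (76 mm by 85 mm) begins 54 mm behind the grasp point. The pads swing forward as they close: fully open they stand 13 mm farther back than shut.
Start: joints at [1.095, 0.276, 1.505, -0, 1.361, -0.121], TCP at [0.2, 0.539, 0.242] pointing down, gripper open.
Joint ranges: [-2.89, 2.89], [-0.75, 2.08], [0.22, 2.7], [-1.18, 4.32], [0.11, 2.71], [-2.7, 2.7]. Speed limits (rad/s): [2.57, 2.57, 3.14, 3.14, 3.14, 3.14].

INTERFACE

Orientations are given as a unit quaternion [w, x, y, z].
In Python, from rig import sensors, eyes, manip gives the robot as it stands.
- The arm moves only by the tool drive_tool, never from a script. Its argument "deltas" is a list of rows, each an object with "linear": the shift along the world's x, y, z in mm, a list of three; "twist": the turn about the world's z in degrees; "claw": the opening, from 0 (shut) to 1 (fully open). In form: [{"linear": [tx, ty, tz], "twist": twist, "claw": claw}, ...]. A call has 1 to 12 rows; each row is the pose to reach, as a shift and turn from the pose commanded when the call began; what a row does not reach only later rows make up. A row lasts 1/12 s, in which the tool goes at most 41.7 mm and 7.16 degrees, less where a joint would pass 70% of its speed; a pose out of reach is approached as far as the arm can. A call with a gripper value outside its range is refused whole. The fingers move at their own pace and stop on an object; "squeeze" is the grip in N (left out, the last holds). Time passes only in rows, so rows that repeat a pose let the fingers close. It gives the time, the measured TCP pose, the force, the opening and the grip force at its end, in the units of the state.
- sensors.get_state(): the state, without advancing time (a new reading comes with each control period).
- eyes.get_image(name): name is "side" or "top" or "wrist"; returns the picture (400x640x3 uint8, red, green, blue); there is no depth.
- eyes.camera_model(name): a dict with "intrinsics" (3x3 intrinsics, pixels), "R" (3x3) and "t" (3): a world point X has camera coordinates R X + t. Camera axes: x right, y down, z forward; pixel columns grow to the right and rows downward; lengths in m; the calibration is good to about 2 mm. A picture is of the moment at which its call begins: read the wrist's pose just before it. camera_model takes no time and is no camera call; for the wrist camera it gives the pose at the moment of the call.
- manip.sign_off(): hands the job in; it is judged then, once.
The state is a dict: "clock": time; "qpos": joint angles; "qd": joint speeds; "effort": joint torques, N m; "position": TCP position; "ee_rot": TCP orientation; "contact_force": force on the tool from outside, world axes, zero at the start; "moment": the same for the moment, N m; "width": finger opening in m; "gripper_force": force on a finger pad.
Only numpy, scipy, OpenCV 4.12 (cv2) and the standard library are available. Lean on these libraries where they do the work, as an engineer would, in place of code of your own. Each camera call takes 0.05 s, during which the arm holds its last target. There are 200 camera calls.

TASK

Turn the red handle of the fork-drive isolator from off to on, then slide the resonance box's sprung brass shutter with the black tab to half open, its pointer at the red mark, never running it fully open on the way. Hold it steady there against its spring and finish while still holding it; leave the trumpet, earpiece, thumb nut and anvil block undisturbed.

Things in the scene. Friction and masses are not known exactly. Their poses are not given: they have to be found in the camera images.
- isolator: Grey isolator housing, 110 x 110 mm and 55 mm high, fixed to the shelf; origin at the centre of its underside, z up. On top is a red bar handle turning about the vertical axis through the centre. A red dot (off) lies in the housing's -x direction from the axis, a green dot (on) 75 degrees clockwise from it, seen from above.
- handle (a joint): Angle of the red bar handle in rad: 0 at the off stop, growing clockwise seen from above to 1.309 (75 degrees) at the on stop. An over-centre spring (about 0.05 N m) snaps it to the nearer stop: past 0.65 it runs on to on by itself, short of it, back to off.
- handle_grip (a point): Point on the handle's axis at the height to grip: 93 mm above the shelf, 14 mm below the bar's top (107 mm). The bar is 74 mm long, 14 mm thick and 40 mm high, standing on a black hub 48 mm across whose top is 67 mm above the shelf. The point's x axis lies along the bar and turns with it (its -x end carries the white pointer), y across its thickness, z up.
- resonance_box: Pine resonance box fixed to the shelf, 150 mm (x) by 340 mm (y), 85 mm high; origin at the centre of its underside, z up. At its +y end is an open compartment, its lid propped open at the +y edge (top about 210 mm high). The shutter lies on the deck over a 50 mm square sound port centred at y = -15 mm, between brass rails 6 mm high at x = +-33 to +-41 mm, and opens towards -y, away from the lid.
- half_mark (a point): Point on the deck midway between the two red half-open marks, which lie outside both rails at the box's y = -45 mm, 85 mm above the shelf. The shutter's white pointer line, across it through the middle of the tab, stands over them at half travel. Black marks 30 mm either side show shut (+y) and fully open (-y).
- shutter_travel (a joint): Travel of the brass shutter in m: 0 shut, growing as it slides along the box's -y, 0.060 at the fully open stop; half open is 0.030. A spring pulls it shut with about 3.6 N at 0, 7.2 N at half and 10.8 N at the stop (120 N/m), plus about 0.4 N friction; it closes by itself when let go.
- shutter: Brass shutter plate, 64 mm (x) by 60 mm (y), 3 mm thick, with a black upright tab on its middle: 28 mm along x, 12 mm thick along y (the slide direction), top 45 mm above the plate's underside. Origin at the centre of the plate's underside, under the tab, 85.5 mm above the shelf; axes as the box's, z up. It moves with the shutter.
- trumpet: Bystander: turned dark wood stethoscope trumpet standing on its bell, 72 mm across the foot, 132 mm high, loose; origin at the centre of its underside.
- earpiece: Bystander: black bakelite headphone earpiece, 64 mm across, 28 mm high, loose; origin at the centre of its underside.
- thumb_nut: Bystander: brass knurled thumb nut, 53 mm across, 34 mm high, loose; origin at the centre of its underside.
- anvil_block: Bystander: steel anvil block with polished top, 60 x 50 x 43 mm, loose; origin at the centre of its underside.
Not all that is in view belongs to the job. Several things have the shape of the isolator; the one meant has the colours described above.

How it is judged:
By the outcome, as a careful person would: the job done as asked, in the order asked, and still so for the second after the job is handed in, while the arm keeps its last pose, push and grip.
It also fails if it takes over 45 s, if anything falls off the work surface, if the arm or the gripper's body presses on something with over 40 N, if the wrist force passes 120 N, or if a joint passes its speed limit or range.

## Working session

There is one attempt and no reset: what is moved stays moved. The work goes in short steps, Python scripts to look and compute and a tool call to move; the robot and the scene stay as the last step left them, time stands still between calls to the robot, and variables do not carry over. Pictures are saved under pics/ and viewed, at most 10 in all, crops included, and the job is handed in when it is done.

Besides the shell and the picture viewer there is one more tool, called after "Emit:" in YAML: its name, and indented under it one key for each argument. drive_tool: Moves the arm, as the interface text tells. Its arguments: {"type":"object","properties":{"deltas":{"type":"array","items":{"type":"object","properties":{"linear":{"type":"array","items":{"type":"number"}},"twist":{"type":"number"},"claw":{"type":"number"}}}},"squeeze":{"type":"number"}},"required":["deltas"]}

```bash
mkdir -p pics; cat > h.py <<'E'
import numpy as np, cv2
from rig import sensors, eyes, manip
def grab(n,f=None):
    m=eyes.camera_model(n); im=np.array(eyes.get_image(n)); 
    if f: cv2.imwrite('pics/'+f,im[:,:,::-1])
    return im,m
def ray(m,u,v,z):
    K,R,t=[np.array(m[k]) for k in('intrinsics','R','t')]
    d=R.T@np.linalg.solve(K,[u,v,1]); c=-R.T@t
    return c+d*(z-c[2])/d[2]
def proj(m,X):
    K,R,t=[np.array(m[k]) for k in('intrinsics','R','t')]
    p=K@(R@np.array(X)+t); return p[:2]/p[2]
E
python3 - <<'E'
from h import *
a,_=grab('top','top0.png'); b,_=grab('side','side0.png')
print(sensors.get_state())
E
```

```text
{'clock': 0.1, 'qpos': array([ 1.09499166e+00,  2.76544280e-01,  1.50599796e+00, -1.11189377e-06,
        1.36069957e+00, -1.20986888e-01]), 'qd': array([ 6.11574434e-04,  7.07104412e-05, -5.29668764e-03,  4.18327795e-04,
        1.59370325e-03, -8.92616691e-04]), 'effort': array([ 2.21013390e-03, -4.17700052e+01, -2.46405762e+01, -1.62996639e-04,
        5.80818829e-03,  4.23008589e-05]), 'position': array([0.19955849, 0.53878384, 0.24152247]), 'ee_rot': array([-2.41894841e-04,  1.76479551e-01,  9.84303961e-01, -7.88295997e-04]), 'contact_force': array([ 1.00199743, -0.08103407, -0.94982429]), 'moment': array([-0.06934458,  0.00296469,  0.03027752]), 'gripper_force': 0.0, 'width': 0.08526346998126307}
```

View pics/top0.png

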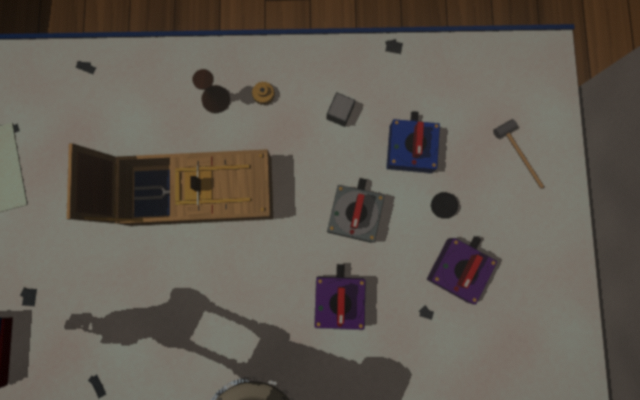

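View pics/side0.png

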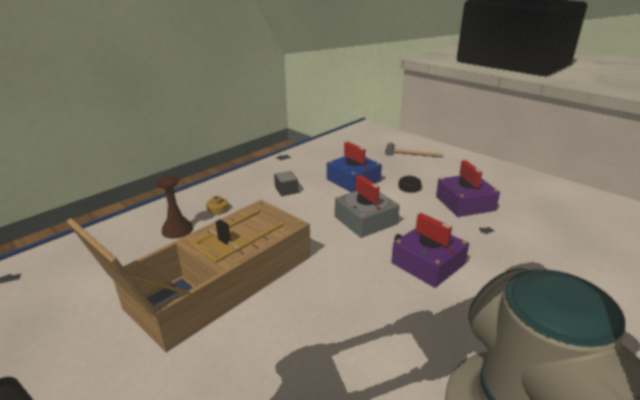

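Top view: the candidates for the isolator are grey (356,213), blue (414,145), purple (341,302) and purple (464,270). I choose grey, by the description. The resonance box is at about (195,187), with its lid to the left and the black tab at (196,184). The trumpet is at (210,95), nut (263,93), anvil (341,109) and earpiece (445,205).

```bash
python3 - <<'E'
from h import *
im,m=grab('top')
c=np.vstack([cv2.resize(im[170:250,310:410],(800,640)[:2],interpolation=cv2.INTER_CUBIC)[:, :]])
d=cv2.resize(im[140:232,160:280],(800,613),interpolation=cv2.INTER_CUBIC)
both=np.hstack([cv2.resize(c,(375,300)),cv2.resize(d,(391,300))])
cv2.imwrite('pics/crop.png',both[:,:,::-1])
r=im.astype(int)
red=((r[:,:,0]>110)&(r[:,:,1]<60)&(r[:,:,2]<60)).astype(np.uint8); red[:, :325]=0; red[:,395:]=0; red[:180]=0; red[245:]=0
cs,_=cv2.findContours(red,0,1)
for k in cs:
    if cv2.contourArea(k)>8:
        q=cv2.minAreaRect(k); print('red',q); 
        for p in cv2.boxPoints(q): print(ray(m,*p,.107).round(4))
for n,(u,v,z) in dict(iso=(356,213,.055),tabtop=(196,184,.13),tr=(210,95,0.05),nut=(263,93,.03),anv=(341,109,.04),ear=(445,205,.028),cam=(320,200,0)).items(): print(n,ray(m,u,v,z).round(3))
print(-np.array(m['R']).T@m['t'])
E
```

```text
iso [ 0.479 -0.241  0.055]
tabtop [0.539 0.101 0.13 ]
tr [0.764 0.094 0.05 ]
nut [ 0.775 -0.028  0.03 ]
anv [ 0.728 -0.214  0.04 ]
ear [ 0.498 -0.45   0.028]
cam [ 0.518 -0.161  0.   ]
[ 0.37536113 -0.15619573  1.08440349]
```

View pics/crop.png

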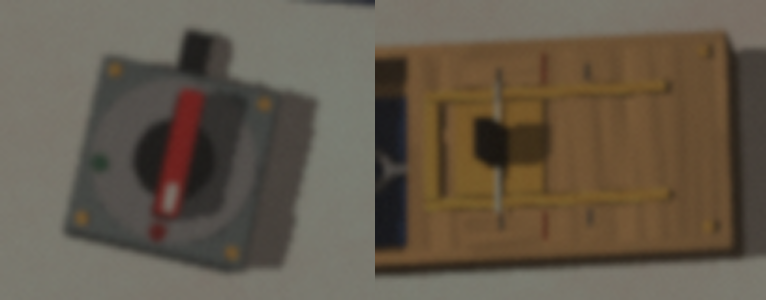

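The crop confirms grey: white pointer end by the red dot (crop 157,230), green dot (98,162) clockwise of it. On the box, the red marks are at crop (545,60) and (545,225), and the pointer line is at x=498, over the shut marks.

```bash
python3 - <<'E'
from h import *
m=eyes.camera_model('top')
P=lambda u,v,z:ray(m,310+u/3.75,170+v/3.75,z)[:2]
Q=lambda u,v,z:ray(m,160+(u-375)/3.26,140+v/3.26,z)[:2]
sc=[P(u,v,.055) for u,v in((115,70),(264,103),(231,252),(82,217))]
c=np.mean(sc,0); print('iso',c,sc)
r=P(157,230,.055)-c; print('off dir deg',np.degrees(np.arctan2(r[1],r[0])))
a=P(190,92,.107);b=P(167,215,.107);d=b-a;print('bar mid',(a+b)/2,'dir',np.degrees(np.arctan2(d[1],d[0])),np.linalg.norm(d))
a=Q(545,65,.085);b=Q(545,223,.085);print('half',(a+b)/2,a,b)
a=Q(668,86,.091);b=Q(440,95,.091);d=b-a;print('railA +y dir',np.degrees(np.arctan2(d[1],d[0])))
e=Q(668,194,.091);f=Q(440,204,.091);d=f-e;print('railB',np.degrees(np.arctan2(d[1],d[0])),'mid ctr far end',(a+e)/2,'near',(b+f)/2)
q=np.array(sensors.get_state()['ee_rot']);from scipy.spatial.transform import Rotation as R
print(R.from_quat(q[[1,2,3,0]]).as_matrix().round(3))
E
```

```text
iso [ 0.48023084 -0.24180225] [array([ 0.535528  , -0.20822834]), array([ 0.51392632, -0.2976437 ]), array([ 0.4246128 , -0.27486458]), array([ 0.44685623, -0.18647238])]
off dir deg 165.6680937893297
bar mid [ 0.47880123 -0.24077121] dir 167.89442306115745 0.07194212157094543
half [0.54591898 0.07719841] [0.60026674 0.07810326] [0.49157121 0.07629356]
railA +y dir 91.3574509194554
railB 91.61703945692636 mid ctr far end [ 0.5460652  -0.00722498] near [0.54207185 0.14665255]
[[-0.938  0.347 -0.001]
 [ 0.347  0.938 -0.001]
 [ 0.    -0.001 -1.   ]]
```

Emit:
drive_tool:
  deltas:
    - {"linear": [168, -468, 0], "twist": 7, "claw": 1}
    - {"linear": [168, -468, 0], "twist": 7, "claw": 1}
    - {"linear": [168, -468, 0], "twist": 7, "claw": 1}
    - {"linear": [168, -468, 0], "twist": 7, "claw": 1}
    - {"linear": [168, -468, 0], "twist": 7, "claw": 1}
    - {"linear": [168, -468, 0], "twist": 7, "claw": 1}
    - {"linear": [168, -468, 0], "twist": 7, "claw": 1}
    - {"linear": [168, -468, 0], "twist": 7, "claw": 1}
    - {"linear": [168, -468, 0], "twist": 7, "claw": 1}
    - {"linear": [168, -468, 0], "twist": 7, "claw": 1}
    - {"linear": [168, -468, 0], "twist": 7, "claw": 1}
    - {"linear": [168, -468, 0], "twist": 7, "claw": 1}
  squeeze: 30

```text
clock: 1.15
position: [0.3678, 0.0691, 0.2424]
ee_rot: [0.0, 0.116, 0.993, 0.0]
contact_force: [0.9, 1.0, -0.3]
width: 0.085
gripper_force: 0.0
```

Emit:
drive_tool:
  deltas:
    - {"linear": [111, -312, -20], "twist": 0, "claw": 1}
    - {"linear": [111, -312, -20], "twist": 0, "claw": 1}
    - {"linear": [111, -312, -20], "twist": 0, "claw": 1}
    - {"linear": [111, -312, -20], "twist": 0, "claw": 1}
    - {"linear": [111, -312, -20], "twist": 0, "claw": 1}
    - {"linear": [111, -312, -20], "twist": 0, "claw": 1}
    - {"linear": [111, -312, -20], "twist": 0, "claw": 1}
    - {"linear": [111, -312, -20], "twist": 0, "claw": 1}
    - {"linear": [111, -312, -20], "twist": 0, "claw": 1}
    - {"linear": [111, -312, -20], "twist": 0, "claw": 1}
    - {"linear": [111, -312, -20], "twist": 0, "claw": 1}

```text
clock: 2.07
position: [0.4782, -0.2403, 0.2217]
ee_rot: [-0.001, 0.116, 0.993, 0.001]
contact_force: [0.8, 0.4, -0.3]
width: 0.0852
gripper_force: 0.0
```

```bash
python3 - <<'E'
from h import *
s=sensors.get_state(); im,m=grab('wrist','w1.png'); print(s['clock'],s['position'],s['qpos'],s['qd'].round(3))
np.savez('w1.npz',**{k:np.array(v) for k,v in m.items()})
for X in ([.479,-.241,.107],[.48,-.2418,.055]): print(proj(m,X))
E
```

```text
2.0667 [ 0.4781597  -0.24028544  0.22166992] [-5.96130181e-01  2.30003998e-01  1.62163569e+00  6.48402863e-04
  1.29230164e+00 -1.93373061e+00] [ 0.022 -0.025  0.015  0.001 -0.002 -0.   ]
[317.03227188 198.89460996]
[316.48931473 186.29561739]
```

View pics/w1.png

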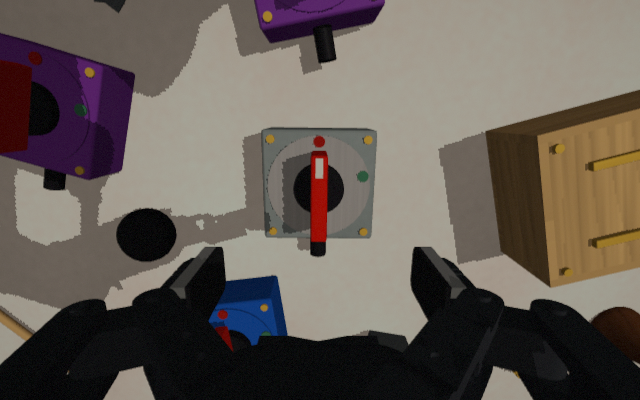

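The wrist view shows the red bar from (319,152) to (318,243), the red dot at (319,142), and the screws at (270,139), (368,140), (363,232) and (273,232). The fingers straddle the line of the bar.

```bash
python3 - <<'E'
from h import *
m=np.load('w1.npz'); im=cv2.imread('pics/w1.png')[:,:,::-1].astype(int)
S=[ray(m,u,v,.055)[:2] for u,v in((270,139),(368,140),(363,232),(273,232))]; c=np.mean(S,0); print('iso',c)
r=ray(m,319,142,.055)[:2]-c; print('off',np.degrees(np.arctan2(r[1],r[0])))
red=((im[:,:,0]>130)&(im[:,:,1]<60)).astype(np.uint8); red[:148]=0; red[260:]=0; red[:,:290]=0; red[:,350:]=0
k=max(cv2.findContours(red,0,1)[0],key=cv2.contourArea); q=cv2.minAreaRect(k);print(q)
P=np.array([ray(m,*p,.107)[:2] for p in cv2.boxPoints(q)]);print(P.mean(0),P)
q=m['R']; print('tool y 76.7?', sensors.get_state()['ee_rot'])
E
```

```text
iso [ 0.48171641 -0.24017489]
off 166.08949839673508
((319.4999694824219, 197.99996948242188), (14.999998092651367, 83.99998474121094), 0.0)
[ 0.47998963 -0.23915405] [[ 0.51321644 -0.25352992]
 [ 0.44391793 -0.23675107]
 [ 0.44665672 -0.22521248]
 [ 0.51616744 -0.24112275]]
tool y 76.7? [-6.55735451e-04  1.15914532e-01  9.93258761e-01  6.52422469e-04]
```

Emit:
drive_tool:
  deltas:
    - {"linear": [1.5, 1, -40], "twist": 0, "claw": 1}
    - {"linear": [1.5, 1, -80], "twist": 0, "claw": 1}
    - {"linear": [1.5, 1, -110], "twist": 0, "claw": 1}
    - {"linear": [1.5, 1, -136], "twist": 0, "claw": 1}
    - {"linear": [1.5, 1, -136], "twist": 0, "claw": 0.1}
    - {"linear": [1.5, 1, -136], "twist": 0, "claw": 0.1}
    - {"linear": [1.5, 1, -136], "twist": 0, "claw": 0.1}
    - {"linear": [1.5, 1, -136], "twist": 0, "claw": 0.1}
    - {"linear": [1.5, 1, -136], "twist": 0, "claw": 0.1}
    - {"linear": [1.5, 1, -136], "twist": 0, "claw": 0.1}
  squeeze: 30

```text
clock: 2.95
position: [0.4812, -0.2402, 0.088]
ee_rot: [0.001, 0.116, 0.993, -0.001]
contact_force: [-0.3, 2.1, 10.7]
width: 0.0135
gripper_force: 32.3
```

Emit:
drive_tool:
  deltas:
    - {"linear": [0, 0, 0], "twist": -7, "claw": 0.1}
    - {"linear": [0, 0, 0], "twist": -14, "claw": 0.1}
    - {"linear": [0, 0, 0], "twist": -21, "claw": 0.1}
    - {"linear": [0, 0, 0], "twist": -28, "claw": 0.1}
    - {"linear": [0, 0, 0], "twist": -35, "claw": 0.1}
    - {"linear": [0, 0, 0], "twist": -42, "claw": 0.1}
    - {"linear": [0, 0, 0], "twist": -49, "claw": 0.1}
    - {"linear": [0, 0, 0], "twist": -56, "claw": 0.1}
    - {"linear": [0, 0, 0], "twist": -63, "claw": 0.1}
    - {"linear": [0, 0, 0], "twist": -69, "claw": 0.1}
    - {"linear": [0, 0, 0], "twist": -74, "claw": 0.1}
    - {"linear": [0, 0, 0], "twist": -74, "claw": 0.1}

```text
clock: 3.95
position: [0.48, -0.2412, 0.0881]
ee_rot: [0.001, 0.691, 0.723, -0.001]
contact_force: [-3.4, -1.8, 6.3]
width: 0.0135
gripper_force: 30.7
```

Emit:
drive_tool:
  deltas:
    - {"linear": [0, 0, 0], "twist": 0, "claw": 1}
    - {"linear": [0, 0, 0], "twist": 0, "claw": 1}
    - {"linear": [0, 0, 0], "twist": 0, "claw": 1}
    - {"linear": [0, 0, 0], "twist": 0, "claw": 1}
    - {"linear": [0, 0, 35], "twist": 0, "claw": 1}
    - {"linear": [0, 0, 75], "twist": 0, "claw": 1}
    - {"linear": [0, 0, 114], "twist": 0, "claw": 1}
    - {"linear": [0, 0, 114], "twist": 0, "claw": 1}

```text
clock: 4.62
position: [0.4844, -0.2423, 0.208]
ee_rot: [0.008, 0.69, 0.723, 0.001]
contact_force: [0.7, -1.7, 0.3]
width: 0.0855
gripper_force: 0.0
```

```bash
python3 - <<'E'
from h import *
s=sensors.get_state(); im,m=grab('wrist'); print(s['clock'],s['position'],s['qpos'],s['width'])
t,_=grab('top'); 
cv2.imwrite('pics/w2.png',np.hstack([cv2.resize(im,(480,300)),cv2.resize(t[165:265,300:400],(300,300))])[:,:,::-1])
E
```

```text
4.6167 [ 0.48440047 -0.24226798  0.2080354 ] [-5.92445572e-01  2.39884454e-01  1.64351030e+00  3.13774699e-04
  1.24292178e+00 -6.39447524e-01] 0.08548932545900134
```

View pics/w2.png

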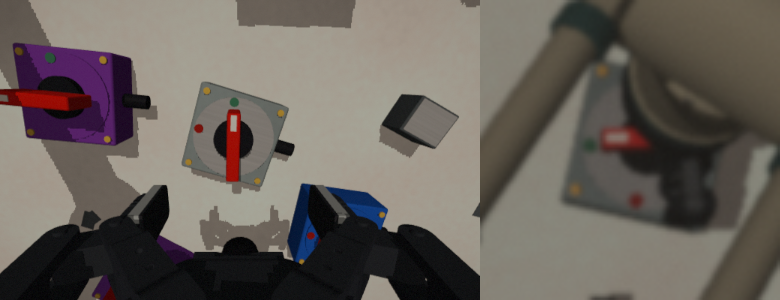

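The wrist view shows the white pointer end of the handle under the green dot at (234,102), and the top crop agrees, so the isolator is on. Next I go above the tab.

Emit:
drive_tool:
  deltas:
    - {"linear": [10, 35, 20], "twist": 7, "claw": 1}
    - {"linear": [16, 70, 20], "twist": 14, "claw": 1}
    - {"linear": [22, 105, 20], "twist": 21, "claw": 1}
    - {"linear": [28, 140, 20], "twist": 28, "claw": 1}
    - {"linear": [34, 175, 20], "twist": 35, "claw": 1}
    - {"linear": [40, 210, 20], "twist": 42, "claw": 1}
    - {"linear": [46, 245, 20], "twist": 49, "claw": 1}
    - {"linear": [52, 280, 20], "twist": 56, "claw": 1}
    - {"linear": [58, 310, 20], "twist": 63, "claw": 1}
    - {"linear": [64, 335, 20], "twist": 70, "claw": 1}
    - {"linear": [65, 346, 20], "twist": 77, "claw": 1}
    - {"linear": [65, 346, 20], "twist": 84, "claw": 1}

```text
clock: 5.72
position: [0.5443, 0.1092, 0.2178]
ee_rot: [-0.002, 0.024, 1.0, 0.001]
contact_force: [0.3, -0.5, -1.2]
width: 0.0855
gripper_force: 0.0
```

Emit:
drive_tool:
  deltas:
    - {"linear": [0, 0, 0], "twist": 5, "claw": 1}
    - {"linear": [0, 0, 0], "twist": 5, "claw": 1}
    - {"linear": [0, 0, 0], "twist": 5, "claw": 1}

```text
clock: 5.97
position: [0.5443, 0.1063, 0.2186]
ee_rot: [-0.002, -0.014, 1.0, -0.0]
contact_force: [0.9, -0.5, -0.6]
width: 0.0856
gripper_force: 0.0
```

```bash
python3 - <<'E'
from h import *
s=sensors.get_state(); im,m=grab('wrist','w3.png'); print(s['clock'],s['position'],s['ee_rot'],s['contact_force'])
np.savez('w3.npz',**{k:np.array(v) for k,v in m.items()})
for X in ([.546,.0772,.085],[.545,.107,.1305]): print(proj(m,X))
E
```

```text
5.9667 [0.54432491 0.10627427 0.2185714 ] [-1.73315018e-03 -1.35346292e-02  9.99906900e-01 -2.55701367e-05] [ 0.8668692  -0.48452801 -0.57332605]
[284.85005072 193.4552946 ]
[319.01386828 208.10891994]
```

View pics/w3.png

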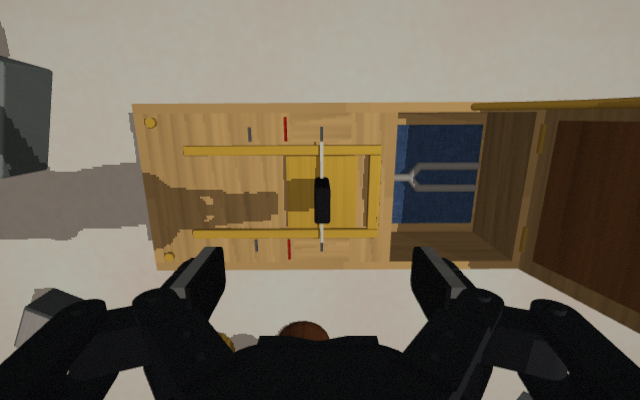

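The wrist view shows the tab at (322,200), the red marks at (285,129) and (290,249), the shut marks at (321.5,133) and (321.5,247), the open marks at (250,134) and (257,245), and the pointer on the shut marks.

```bash
python3 - <<'E'
from h import *
m=np.load('w3.npz')
for n,a,b in(('half',(285,129),(290,249)),('shut',(321.5,133),(321.5,247)),('open',(250,134),(257,245))):
    A=ray(m,*a,.085);B=ray(m,*b,.085);print(n,(A+B)[:2]/2,np.degrees(np.arctan2(*(A-B)[[1,0]])))
im=cv2.imread('pics/w3.png').max(2); k=(im<45).astype(np.uint8); k[:165]=0;k[235:]=0;k[:,:305]=0;k[:,340:]=0
c=max(cv2.findContours(k,0,1)[0],key=cv2.contourArea);x,y,w,h=cv2.boundingRect(c);print(x,y,w,h)
for p in((x,y),(x+w,y+h)):print(ray(m,*p,.1305)[:2])
E
```

```text
half [0.54468235 0.07963668] -177.52762133889635
shut [0.54449753 0.10937282] -178.23345331404514
open [0.54555603 0.04984082] -177.95473632421874
314 178 16 45
[0.52253448 0.1027492 ]
[0.55637537 0.1155376 ]
```

Emit:
drive_tool:
  deltas:
    - {"linear": [-0.5, 3, -35], "twist": 0.5, "claw": 1}
    - {"linear": [-0.5, 3, -70], "twist": 0.5, "claw": 1}
    - {"linear": [-0.5, 3, -95], "twist": 0.5, "claw": 1}
    - {"linear": [-0.5, 3, -110], "twist": 0.5, "claw": 1}
    - {"linear": [-0.5, 3, -110], "twist": 0.5, "claw": 0.05}
    - {"linear": [-0.5, 3, -110], "twist": 0.5, "claw": 0.05}
    - {"linear": [-0.5, 3, -110], "twist": 0.5, "claw": 0.05}
    - {"linear": [-0.5, 3, -110], "twist": 0.5, "claw": 0.05}
    - {"linear": [-0.5, 3, -110], "twist": 0.5, "claw": 0.05}
    - {"linear": [-0.5, 3, -110], "twist": 0.5, "claw": 0.05}
    - {"linear": [-0.5, 3, -110], "twist": 0.5, "claw": 0.05}
  squeeze: 40

```text
clock: 6.93
position: [0.5455, 0.1095, 0.1116]
ee_rot: [0.001, -0.019, 1.0, 0.0]
contact_force: [-0.8, 0.8, 3.7]
width: 0.0115
gripper_force: 40.9
```

Emit:
drive_tool:
  deltas:
    - {"linear": [0.2, -4, 0], "twist": 0, "claw": 0.05}
    - {"linear": [0.3, -8, 0], "twist": 0, "claw": 0.05}
    - {"linear": [0.4, -12, 0], "twist": 0, "claw": 0.05}
    - {"linear": [0.6, -16, 0], "twist": 0, "claw": 0.05}
    - {"linear": [0.7, -20, 0], "twist": 0, "claw": 0.05}
    - {"linear": [0.9, -24, 0], "twist": 0, "claw": 0.05}
    - {"linear": [1, -27, 0], "twist": 0, "claw": 0.05}
    - {"linear": [1, -29, 0], "twist": 0, "claw": 0.05}
    - {"linear": [1.1, -30, 0], "twist": 0, "claw": 0.05}
    - {"linear": [1.1, -30, 0], "twist": 0, "claw": 0.05}
    - {"linear": [1.1, -30, 0], "twist": 0, "claw": 0.05}
    - {"linear": [1.1, -30, 0], "twist": 0, "claw": 0.05}

```text
clock: 7.93
position: [0.5464, 0.0811, 0.1116]
ee_rot: [0.001, -0.018, 1.0, 0.002]
contact_force: [-2.0, 6.9, 7.2]
width: 0.0113
gripper_force: 41.3
```

```bash
python3 - <<'E'
from h import *
s=sensors.get_state(); im,m=grab('wrist'); print(s['clock'],s['position'],s['contact_force'],s['width'],s['gripper_force'])
np.savez('w4.npz',**{k:np.array(v) for k,v in m.items()}); cv2.imwrite('pics/w4f.png',im[:,:,::-1])
t,_=grab('top'); sd,_=grab('side')
cv2.imwrite('pics/w4.png',np.vstack([cv2.resize(im[100:300,200:440],(480,400)),cv2.resize(t[145:225,180:276],(480,400))])[:600,:,::-1] if 0 else np.hstack([cv2.resize(im,(480,300)),cv2.resize(t[145:225,180:260],(300,300))])[:,:,::-1])
c,_=grab('wrist'); 
for X in ([.5447,.0796,.085],): print(proj(m,X))
E
```

```text
7.9333 [0.54641714 0.0811234  0.11156201] [-2.03073699  6.92349145  7.24104405] 0.011317782275139219 41.28250300884247
[315.38771111 235.9813113 ]
```

View pics/w4.png

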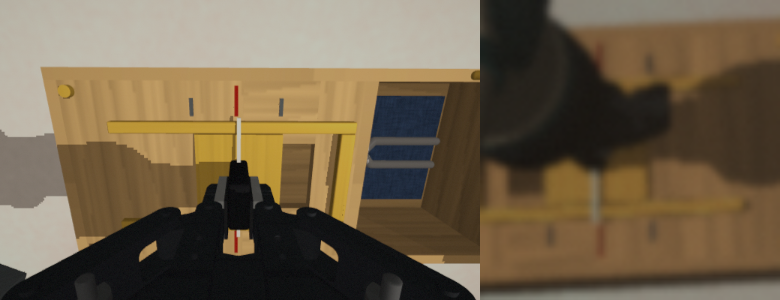

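The wrist view shows the white pointer at x≈239 against the red mark at x≈236. In the top crop the white is at 595 and the red at 600. The shutter is about 1–2 mm short of half, so I measure the remainder.

```bash
python3 - <<'E'
from h import *
m=np.load('w4.npz'); im=cv2.imread('pics/w4f.png')[:,:,::-1].astype(int)
R,G,B=im[...,0],im[...,1],im[...,2]
def pts(mask):
    ys,xs=np.nonzero(mask); return xs.mean() if len(xs) else None, ys.min() if len(ys) else None, ys.max() if len(ys) else None,len(xs)
def box(M,x0,x1,y0,y1):
    Z=np.zeros_like(M);Z[y0:y1,x0:x1]=M[y0:y1,x0:x1];return Z
out={}
for n,M,(x0,x1,y0,y1),z in(('redfar',(R>120)&(G<70),(300,335,100,160),.0855),('rednear',(R>100)&(G<60),(295,340,305,345),.0855),('whfar',(R>150)&(B>140),(300,335,150,215),None),('whnear',(R>150)&(B>140),(300,335,300,320),None)):
    p=pts(box(M,x0,x1,y0,y1)); print(n,p)
    if p[3]:
        for zz in ([z] if z else [.0885,.092]): print('  ',zz,ray(m,p[0]+.5,(p[1]+p[2]+1)/2,zz)[:2])
t,mt=grab('top'); c=t[150:220,195:225].astype(int)
r=np.argwhere((c[...,0]-c[...,1]>45)&(c[...,1]<60)); w=np.argwhere(c[...,2]>105)
print(r[:,::-1].tolist()[:20],w[:,::-1].tolist()[:30])
E
```

```text
redfar (np.float64(314.5), np.int64(115), np.int64(154), 160)
   0.0855 [0.49076233 0.07751085]
rednear (np.float64(314.31632653061223), np.int64(307), np.int64(336), 98)
   0.0855 [0.59873722 0.08116614]
whfar (np.float64(318.0), np.int64(157), np.int64(214), 290)
   0.0885 [0.51597215 0.08018457]
   0.092 [0.51517144 0.08013034]
whnear (np.float64(317.5), np.int64(307), np.int64(315), 36)
   0.0885 [0.58945383 0.08267843]
   0.092 [0.58698963 0.08256775]
[] [[7, 0], [8, 0], [9, 0], [10, 0], [11, 0], [12, 0], [13, 0], [14, 0], [15, 0], [16, 0], [17, 0], [18, 0], [19, 0], [20, 0], [21, 0], [22, 0], [23, 0], [24, 0], [25, 0], [26, 0], [27, 0], [28, 0], [29, 0], [9, 1], [10, 1], [11, 1], [12, 1], [15, 1]]
```

Emit:
drive_tool:
  deltas:
    - {"linear": [0, -0.9, 0], "twist": 0, "claw": 0.05}
    - {"linear": [0.1, -1.9, 0], "twist": 0, "claw": 0.05}
    - {"linear": [0.1, -1.9, 0], "twist": 0, "claw": 0.05}
    - {"linear": [0.1, -1.9, 0], "twist": 0, "claw": 0.05}
    - {"linear": [0.1, -1.9, 0], "twist": 0, "claw": 0.05}
    - {"linear": [0.1, -1.9, 0], "twist": 0, "claw": 0.05}

```text
clock: 8.68
position: [0.5464, 0.0794, 0.1116]
ee_rot: [0.001, -0.018, 1.0, 0.002]
contact_force: [-0.9, 6.6, 5.7]
width: 0.0113
gripper_force: 41.3
```

```bash
python3 - <<'E'
from h import *
im,m=grab('wrist'); s=sensors.get_state(); im=im.astype(int); print(s['position'],s['contact_force'],s['width'],s['gripper_force'],s['clock'])
R,G,B=im[...,0],im[...,1],im[...,2]
P={}
for n,M,(x0,x1,y0,y1),z in(('rf',(R>120)&(G<70),(295,340,100,160),.0855),('rn',(R>100)&(G<60),(295,340,305,345),.0855),('wf',(R>150)&(B>140),(300,335,150,215),.0885),('wn',(R>150)&(B>140),(300,335,300,320),.0885)):
    Z=np.zeros(M.shape,bool);Z[y0:y1,x0:x1]=M[y0:y1,x0:x1];ys,xs=np.nonzero(Z)
    P[n]=ray(m,xs.mean()+.5,(ys.min()+ys.max()+1)/2,z) if len(xs) else None; print(n,P[n],len(xs))
for n in('wf','wn'):
    f=np.interp(P[n][0],[P['rf'][0],P['rn'][0]],[P['rf'][1],P['rn'][1]]); print('short mm',(P[n][1]-f)*1e3)
E
```

```text
[0.54643957 0.079412   0.11155298] [-1.07215886  7.04181809  6.32737777] 0.011349081805791469 41.273313760757446 8.7333
rf [0.49074623 0.07772738 0.0855    ] 165
rn [0.60216241 0.08145162 0.0855    ] 78
wf [0.5160277  0.07846459 0.0885    ] 290
wn [0.58950701 0.08096117 0.0885    ] 36
short mm -0.10786554694229566
short mm -0.06742891163101505
```

The pointer is within about 0.1 mm of the mark. One last look at the whole scene before handing in.

```bash
python3 - <<'E'
from h import *
a,_=grab('side'); t,_=grab('top')
cv2.imwrite('pics/f.png',np.vstack([cv2.resize(a[100:320,60:510],(590,288)),cv2.resize(t[30:310,50:560],(590,310))])[:,:,::-1])
E
```

```text
(no output)
```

View pics/f.png

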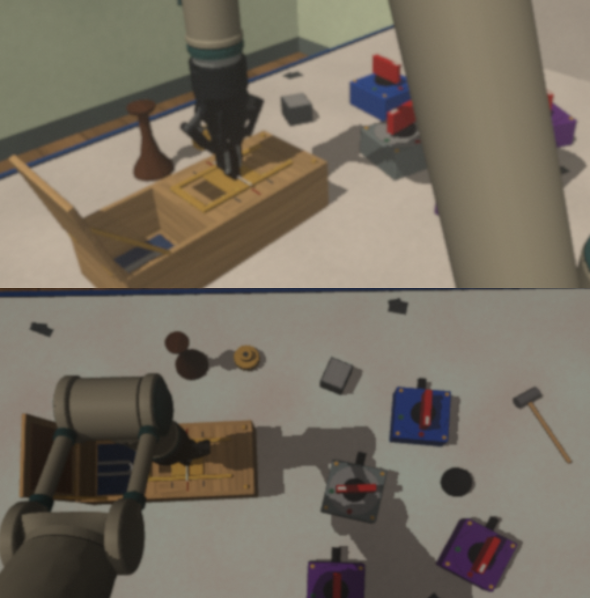

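The final views show the grey isolator's handle turned to on at (355,489), the shutter held half open, and the trumpet, nut, anvil and earpiece where they started.

```bash
python3 -c "
from rig import manip; print(manip.sign_off())"
```

```text
the job is handed in; nothing more can be done
None
```

The isolator's red handle is on, and the gripper is holding the shutter half open, its pointer within about 0.1 mm of the red mark by the wrist camera; the shutter was never run fully open, the bystanders look undisturbed, and the job is handed in at about 9 s.

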